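Set the rib gauge to its marked stop

ROBOT

A 6-joint arm with a two-finger parallel gripper is mounted at the origin on the work surface. World frame = base frame: x ahead of the robot, y to its left, z up, the work surface at z = 0. Lengths are in m, angles in rad, forces in N, time in s.
With the tool pointing down it reaches from about 0.25 to 0.775 m from the base axis. Payload 4 kg.
Tool frame: the origin (TCP) lies on the centre line of the jaws, within the pads' length; the fingertips stand 14 mm ahead of it and the grasp point (between the pads) lies 5 mm behind it (robot.tcp_to_tips is the distance from the TCP to the fingertips, in m); z points along the fingers, y is the line along which they close (so a half turn about z gives the same grasp; the last joint's range is limited). The gripper opens to 94 mm and grips with 3 to 60 N. Pads are 16 mm wide; open, the fingers measure 119 mm over their backs; the gripper's body (75 mm by 177 mm) begins 78 mm behind the grasp point.
Start: joints at [-1.209, 0.087, 1.371, -0, 1.684, -0.103], TCP at [0.247, -0.492, 0.22] pointing down, gripper open.
Joint ranges: [-3.1, 3.1], [-0.76, 2.03], [0.27, 2.55], [-1.08, 4.22], [0.17, 2.65], [-2.57, 2.57]. Speed limits (rad/s): [2.79, 2.79, 3.14, 3.14, 3.14, 3.14].

INTERFACE

Orientations are given as [roll, pitch, yaw] about the fixed x, y, z axes, in that order (R = Rz(yaw) Ry(pitch) Rx(roll)).
In Python, from bench import robot gives the robot as it stands.
- The arm moves only by the tool carry_out, never from a script. Its argument "increments" is a list of rows, each a list of 3 entries, a list of its own where there are three numbers: the closure in counts, from 0 (fully open) to 255 (shut), then the shift along the tool's x, y, z in mm, then the turn about the tool's z in degrees. In form: [[fingers, [dx, dy, dz], twist], ...]. A call has 1 to 8 rows; each row shifts and turns the commanded pose from where the row before left it, along the tool's axes as they then stand; what a row does not reach is not made up. A row lasts 1/10 s, in which the tool goes at most 50 mm and 8.59 degrees, less where a joint would pass 70% of its speed; a pose out of reach is approached as far as the arm can. A call with a gripper value outside its range is refused whole. The fingers move at their own pace and stop on an object; the grip force is fixed at half the most. Time passes only in rows, so rows that do not move let the fingers close. It gives the time, the measured TCP pose, the force, the opening and the grip force at its end, in the units of the state.
- robot.get_obs(): the state, without advancing time (a new reading comes with each control period).
- robot.snapshot(name): name is "side" or "top" or "wrist"; returns the picture (400x640x3 uint8, blue, green, red); there is no depth.
- robot.get_calibration(name): a dict with "vfov" (degrees; the focal length in pixels is half the picture's height over the tangent of half this angle, whatever the lens; pixels are square), "cx", "cy" (the principal point, pixels), "T" (4x4, takes a point from camera to world coordinates). Camera axes: x right, y down, z forward; pixel columns grow to the right and rows downward; lengths in m; the calibration is good to about 2 mm. A picture is of the moment at which its call begins: read the wrist's pose just before it. get_calibration takes no time and is no camera call; for the wrist camera it gives the pose at the moment of the call.
- robot.close_job(): hands the job in; it is judged then, once.
The state is a dict: "time": time; "joint_positions": joint angles; "qvel": joint speeds; "joint_torque": joint torques, N m; "tool_pos": TCP position; "ee_rot": TCP orientation; "wrist_force": force on the tool from outside, world axes, zero at the start; "wrist_torque": the same for the moment, N m; "width": finger opening in m; "finger_force": force on a finger pad.
Only numpy, scipy, OpenCV 4.12 (cv2) and the standard library are available. Lean on these libraries where they do the work, as an engineer would, in place of code of your own. Each camera call takes 0.05 s, during which the arm holds its last target. There are 200 camera calls.

TASK

Set the bamboo-rib gauge to its marked length: press the black key in the middle of the slider down with the fingertips to free its brake, and, keeping it pressed, push the slider along the rail until it rests against the marked stop, the one with the round-headed stub on top. Then let the key spring up and move clear. Do not drag the slider with its key up, do not squeeze or ram it, and leave everything lying around the gauge where it is.

Things in the scene. Friction and masses are not known exactly. Their poses are not given: they have to be found in the camera images.
- gauge: the rib gauge, fixed to the bench: a wooden board 100 x 460 x 18 mm (x, y, z) carrying an aluminium T rail along its own y (rail top 42 mm above the bench). Origin at the centre of the board's underside, on the rail's axis
- carriage: the aluminium slider that straddles the rail, 56 mm wide and 80 mm long along the rail (40 mm each way from its middle), it slides only along the gauge's y. Between two raised end cheeks (each 12 mm thick, tops 69 mm above the bench, 56 mm clear between them) sits its black press key. Origin on the rail's axis at the slider's middle, 43 mm above the bench; axes as the gauge's
- key_top (a point): centre of the upper face of the press key, a black ribbed plate 60 mm across the rail and 52 mm along it in the middle of the slider, 60 mm above the bench and 9 mm below the tops of the cheeks. Pressed straight down it goes 4 mm to its end stop: about 7.5 N starts it, about 8.5 N has it fully down; it springs up when let go
- key (a joint): how far the key is pressed down, in m: 0 at rest, 0.004 fully down. At rest its brake shoes clamp the rail with friction and hold the slider against some 10 to 15 N along the rail; pressed by more than 1 mm the slider runs freely (1 to 2 N) and it holds again as soon as the key is up
- marked_stop_mid (a point): middle of the marked stop: a steel saddle block clamped on the rail, 60 mm across the rail and 30 mm along it (15 mm each way), top 65 mm above the bench, with an upright stub carrying a round flat head 26 mm across on it (up to 83 mm above the bench). The point is on the rail's axis, 54 mm above the bench. It may stand at either end of the slider's run; when the slider touches it their middles are 55 mm apart
- plain_stop_mid (a point): middle of the plain stop, the same block with a bare flat top and no headed stub, on the other side of the slider
- tube: bystander: short open bamboo tube standing on end, 48 mm across, 55 mm tall; origin at the centre of its underside
- tape: bystander: cardboard ring lying flat, 64 mm across, 24 mm tall; origin at the centre of its underside
- block: bystander: round wooden block, 76 mm across, 45 mm tall; origin at the centre of its underside
- mallet: bystander: wooden hammer lying down, 220 mm long along its own x, up to 26 mm tall; origin under its middle
- awl: bystander: screwdriver-like awl lying down, 160 mm long along its own x, 26 mm tall; origin under its middle
- ribs: bystander: flat tied bundle of bamboo ribs, 200 mm long along its own x, 34 mm wide, 11 mm tall; origin under its middle
- wedge: bystander: small wooden offcut, 34 x 30 x 28 mm; origin under its middle

How it is judged:
On the way, in this order (a step that is already met when the one before it is completed fails the run):
1. the key is pressed down where the slider stands (value of joint key above 0.0015 m and distance of carriage from where it was at the start of the episode below 0.015 m), for 0.05 s.
2. the slider is against the marked stop with its key still pressed (value of joint key above 0.001 m and horizontal distance between carriage and marked_stop_mid below 0.058 m), for 0.05 s.
At the end, for the whole second after the job is handed in: The slider is at rest against the marked stop (gap under 3 mm), its key is up again (less than 1 mm down), and every bystander is within 20 mm of where it was (horizontal distance between carriage and marked_stop_mid below 0.058 m and value of joint key below 0.001 m and linear speed of carriage below 0.005 m/s and distance of each of tube, tape, block, mallet, awl, ribs, wedge from where it was at the start of the episode below 0.02 m); the robot touches nothing.
It fails at once if the slider is dragged (faster than 12 mm/s) while its key is up (less than 0.5 mm down) (value of joint key below 0.0005 m and linear speed of carriage above 0.012 m/s).
It fails at once if the slider or its key is squeezed or rammed with more than 50 N (contact force between the fingers and carriage above 50 N).
It fails at once if a bystander is lifted or pushed by more than 20 mm (distance of any of tube, tape, block, mallet, awl, ribs, wedge from where it was at the start of the episode above 0.02 m).
It also fails if it takes over 42 s, if anything falls off the work surface, if the arm or the gripper's body presses on something with over 40 N, if the wrist force passes 120 N, or if a joint passes its speed limit or range.

## Working session

There is one attempt and no reset: what is moved stays moved. The work goes in short steps, Python scripts to look and compute and a tool call to move; the robot and the scene stay as the last step left them, time stands still between calls to the robot, and variables do not carry over. Pictures are saved under pics/ and viewed, at most 10 in all, crops included, and the job is handed in when it is done.

Besides the shell and the picture viewer there is one more tool, called after "Request:" in YAML: its name, and indented under it one key for each argument. carry_out: Moves the arm, as the interface text tells. Its arguments: {"type":"object","properties":{"increments":{"type":"array","items":{"type":"array"}}},"required":["increments"]}

```bash
mkdir -p pics; python3 - <<'E'
from bench import robot
import cv2
for n in("top","side"):
    c=robot.get_calibration(n);print(n,c)
    cv2.imwrite(f"pics/{n}0.png",robot.snapshot(n))
o=robot.get_obs();print(o)
E
```

```text
top {'vfov': 42.59092286020921, 'cx': 320.4168622047461, 'cy': 197.1805241430862, 'T': array([[-0.00992405, -0.99257478,  0.12123043,  0.40391834],
       [-0.99965624,  0.01279019,  0.02288686,  0.01143783],
       [-0.02426748, -0.12096163, -0.99236051,  1.44241599],
       [ 0.        ,  0.        ,  0.        ,  1.        ]])}
side {'vfov': 56.88112537497479, 'cx': 318.43942710373267, 'cy': 200.82267296805824, 'T': array([[ 0.9951855 , -0.05530199,  0.0809167 ,  0.48655461],
       [-0.09676021, -0.68576869,  0.72135897, -0.56336667],
       [ 0.01559755, -0.7257155 , -0.68781809,  0.62646503],
       [ 0.        ,  0.        ,  0.        ,  1.        ]])}
{'time': 0.1, 'joint_positions': array([-1.20907476e+00,  8.78628365e-02,  1.37209367e+00,  1.33519990e-05,
        1.68359380e+00, -1.03090937e-01]), 'qvel': array([ 0.00227112,  0.00016785, -0.00236584, -0.00044162, -0.00155914,
        0.00036597]), 'joint_torque': array([ 1.31768888e-03, -3.41251802e+01, -3.03301907e+01,  7.17490423e-02,
        3.03985435e-02, -9.91243610e-05]), 'tool_pos': array([ 0.24637941, -0.49120908,  0.21843597]), 'ee_rot': array([-3.13964676e+00, -2.14658385e-04,  4.64813782e-01]), 'wrist_force': array([-0.12588058,  0.20002883,  0.12447596]), 'wrist_torque': array([-0.03989011,  0.07956237,  0.02069688]), 'finger_force': 0.0, 'width': 0.09445628312081784}
```

View pics/top0.png

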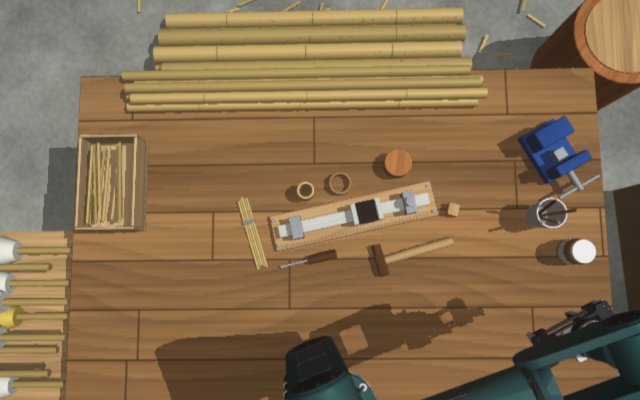

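View pics/side0.png

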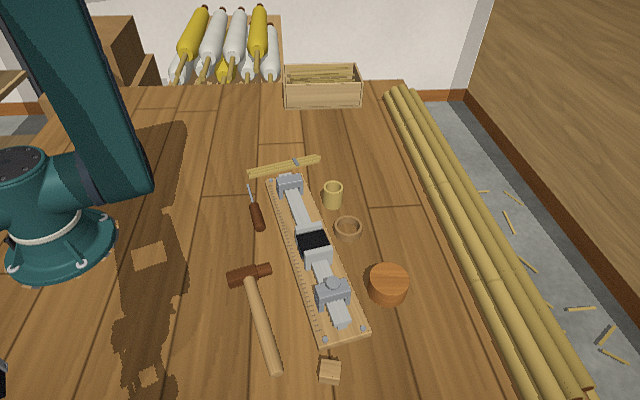

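The side view shows the stub-headed stop nearer the camera (≈333,288), which is the right-hand stop in the top view (≈409,202). The slider key is at ≈(367,211) in the top view and ≈(313,240) in the side view. I'll enlarge both.

```bash
python3 - <<'E'
import cv2
a=cv2.imread("pics/top0.png")[170:260,260:470];cv2.imwrite("pics/t1.png",cv2.resize(a,None,fx=3.8,fy=3.8,interpolation=cv2.INTER_CUBIC))
a=cv2.imread("pics/side0.png")[165:355,240:400];cv2.imwrite("pics/s1.png",cv2.resize(a,None,fx=3,fy=3,interpolation=cv2.INTER_CUBIC))
E
```

```text
(no output)
```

View pics/t1.png

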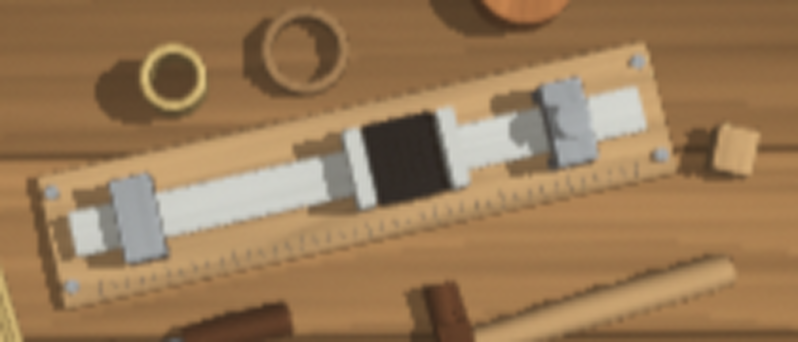

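View pics/s1.png

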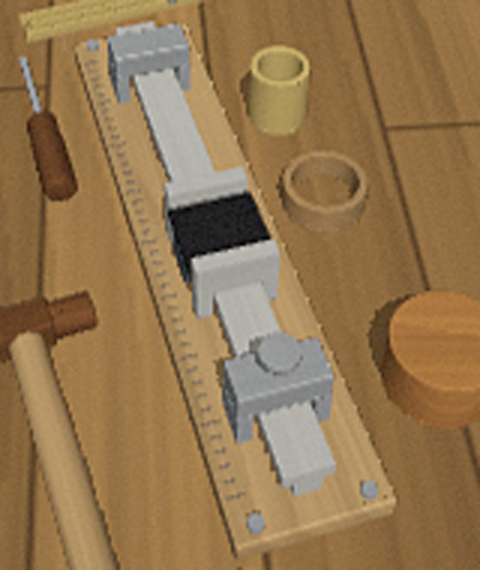

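The crops show the key centre at top (407,159)/3.8 and side (219,225)/3. The marked stop is towards the right in the top view.

```bash
cat >h.py <<'E'
from bench import robot
import numpy as np
def ray(n,px,z,c=None):
    c=c or robot.get_calibration(n); f=200/np.tan(np.radians(c["vfov"])/2); T=c["T"]
    d=T[:3,:3]@np.array([(px[0]-c["cx"])/f,(px[1]-c["cy"])/f,1]); o=T[:3,3]
    return (o+d*(z-o[2])/d[2])[:2]
E
python3 - <<'E'
from h import *
t=lambda x,y,z:ray("top",(260+x/3.8,170+y/3.8),z)
s=lambda x,y,z:ray("side",(240+x/3,165+y/3),z)
print("key",t(407,159,.06),s(219,225,.06))
b=[t(*p,.018) for p in((38,178),(645,43),(678,170),(66,308))]
print("board",b,sum(b)/4,[np.linalg.norm(b[i]-b[i-1]) for i in range(4)])
bs=[s(*p,.018) for p in((76,48),(190,28),(396,502),(240,552))]
print("side board",bs,sum(bs)/4)
for q in (b,):
  u=(q[1]+q[2]-q[0]-q[3]);print("rail dir to marked deg",np.degrees(np.arctan2(u[1],u[0])))
u=bs[2]+bs[3]-bs[0]-bs[1];print(np.degrees(np.arctan2(u[1],u[0])))
print("marked",t(567,124,.065),"plain",t(139,218,.065),s(278,375,.065),s(150,50,.065))
print(robot.get_calibration("wrist"))
E
```

```text
key [ 0.53130339 -0.08235121] [ 0.53126957 -0.08206267]
board [array([0.52446163, 0.18559065]), array([ 0.6186379 , -0.26160291]), array([ 0.52472171, -0.28221015]), array([0.42926459, 0.16495385])] [ 0.52427146 -0.04831714] [np.float64(0.09740817581375358), np.float64(0.45700246313590254), np.float64(0.09615044906876863), np.float64(0.4572392206147992)]
side board [array([0.43119683, 0.15815881]), array([0.52878827, 0.17715019]), array([ 0.61905442, -0.26487772]), array([ 0.52566891, -0.2863033 ])] [ 0.52617711 -0.05396801]
rail dir to marked deg -78.02869927616048
-78.22843934505934
marked [ 0.55433673 -0.19558384] plain [0.49124362 0.10813028] [ 0.55549739 -0.20400664] [0.4927095  0.09551286]
{'vfov': 62.5784662059376, 'cx': 318.19474003400273, 'cy': 199.69362681014974, 'T': array([[ 4.49504265e-01, -8.62549467e-01, -2.32280721e-01,
         3.14943023e-01],
       [-8.93278182e-01, -4.34063331e-01, -1.16803743e-01,
        -4.58305003e-01],
       [-7.55370353e-05,  2.59995081e-01, -9.65609938e-01,
         3.83957790e-01],
       [ 0.00000000e+00,  0.00000000e+00,  0.00000000e+00,
         1.00000000e+00]])}
```

Request:
carry_out:
  increments:
    - [255,[27,-15,0],0]
    - [255,[27,-15,0],0]
    - [255,[27,-15,0],0]
    - [255,[27,-15,0],0]
    - [255,[27,-15,0],0]
    - [255,[27,-15,0],0]
    - [255,[27,-15,0],0]
    - [255,[27,-15,0],0]

```text
time: 0.9
tool_pos: [0.3861, -0.2863, 0.2189]
ee_rot: [-3.141, 0.0, 0.465]
wrist_force: [0.3, -0.5, 0.0]
width: 0.0334
finger_force: 0.0
```

Request:
carry_out:
  increments:
    - [255,[27,-15,0],0]
    - [255,[27,-15,0],0]
    - [255,[27,-15,0],0]
    - [255,[27,-15,0],0]
    - [255,[27,-15,0],0]
    - [255,[27,-15,0],0]
    - [255,[27,-15,0],0]
    - [255,[27,-15,0],0]

```text
time: 1.7
tool_pos: [0.5254, -0.0823, 0.2189]
ee_rot: [-3.141, 0.001, 0.465]
wrist_force: [0.7, -0.8, -0.1]
width: 0.0
finger_force: 0.0
```

Request:
carry_out:
  increments:
    - [255,[0,0,0],-8]
    - [255,[0,0,0],-8]
    - [255,[0,0,0],-8]
    - [255,[0,0,0],-8]
    - [255,[0,0,0],-8]
    - [255,[0,0,0],-8]
    - [255,[0,0,0],-8]
    - [255,[0,0,0],-8]

```text
time: 2.5
tool_pos: [0.5248, -0.0834, 0.2188]
ee_rot: [-3.14, -0.0, 1.588]
wrist_force: [0.1, -0.8, -0.0]
width: 0.0006
finger_force: 0.0
```

Request:
carry_out:
  increments:
    - [255,[0,0,0],-8]
    - [255,[0,0,0],-3.3]
    - [255,[0,0,0],0]
    - [255,[0,0,0],0]

```text
time: 2.9
tool_pos: [0.5249, -0.0835, 0.219]
ee_rot: [-3.141, -0.0, 1.778]
wrist_force: [-0.3, -0.4, 0.3]
width: 0.0004
finger_force: 0.0
```

```bash
python3 - <<'E'
from h import *
import cv2
o=robot.get_obs();print(o["time"],o["tool_pos"],np.degrees(o["ee_rot"]),o["width"],o["wrist_force"],o["joint_positions"])
print(repr(robot.get_calibration("wrist")))
cv2.imwrite("pics/w1.png",robot.snapshot("wrist"))
E
```

```text
2.9 [ 0.52494471 -0.08346032  0.21904812] [-1.79959551e+02 -1.44462190e-02  1.01854714e+02] 0.0004026316369959417 [-0.29117865 -0.41791746  0.25166256] [-2.64293835e-01  4.66847379e-02  1.41451249e+00 -9.64065730e-05
  1.68113892e+00 -4.71208301e-01]
{'vfov': 62.5784662059376, 'cx': 318.19474003400273, 'cy': 199.69362681014974, 'T': array([[ 0.97837626,  0.19992514,  0.05300782,  0.5107282 ],
       [ 0.20683035, -0.94439105, -0.25563012, -0.01028808],
       [-0.00104678,  0.26106606, -0.96532037,  0.38457692],
       [ 0.        ,  0.        ,  0.        ,  1.        ]])}
```

View pics/w1.png

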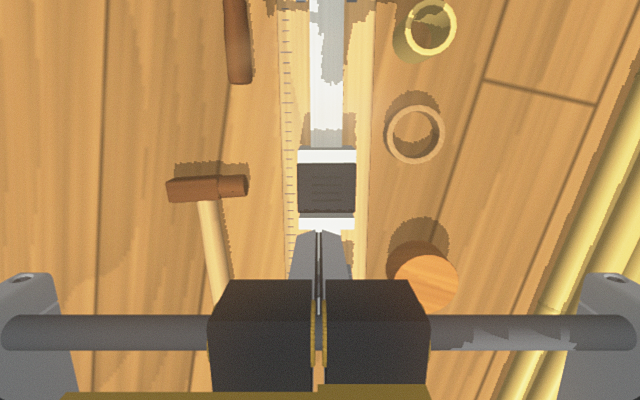

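The wrist view shows the key spanning about (298–356, 163–213), centre ≈(327,188), with the rail vertical, so the yaw is aligned.

```bash
python3 - <<'E'
from h import *
k=ray("wrist",(327,188),.06);print(k,ray("wrist",(298,188),.06),ray("wrist",(356,188),.06),ray("wrist",(327,163),.06),ray("wrist",(327,213),.06))
o=robot.get_obs();y=o["ee_rot"][2];
for k in (k,np.array([.5313,-.0822])):
  d=k-o["tool_pos"][:2];print("dx,dy mm",1e3*(d@[np.cos(y),np.sin(y)]),1e3*(d@[np.sin(y),-np.cos(y)]))
E
```

```text
[ 0.53481791 -0.08244371] [ 0.50609648 -0.08852788] [ 0.56353482 -0.0763605 ] [ 0.52937486 -0.05758199] [ 0.54048717 -0.10833867]
dx,dy mm -1.0542688165154388 9.838144800158538
dx,dy mm -0.0920990663729293 6.4456067338814025
```

Request:
carry_out:
  increments:
    - [255,[0,8,0],0]
    - [255,[0,0,30],0]
    - [255,[0,0,30],0]
    - [255,[0,0,30],0]
    - [255,[0,0,30],0]
    - [255,[0,0,10],0]
    - [255,[0,0,5],0]
    - [255,[0,0,0],0]

```text
time: 3.75
tool_pos: [0.5335, -0.0819, 0.0849]
ee_rot: [3.141, 0.0, 1.779]
wrist_force: [0.1, -0.9, -0.1]
width: 0.0005
finger_force: 0.0
```

```bash
python3 - <<'E'
from h import *
import cv2
im=robot.snapshot("side")[165:355,240:400]
cv2.imwrite("pics/s2.png",cv2.resize(im,None,fx=3,fy=3,interpolation=cv2.INTER_CUBIC))
print(robot.get_obs()["wrist_force"],robot.get_obs()["tool_pos"])
E
```

```text
[ 0.05914382 -0.67573469 -0.34426576] [ 0.53398884 -0.08204459  0.08581616]
```

View pics/s2.png

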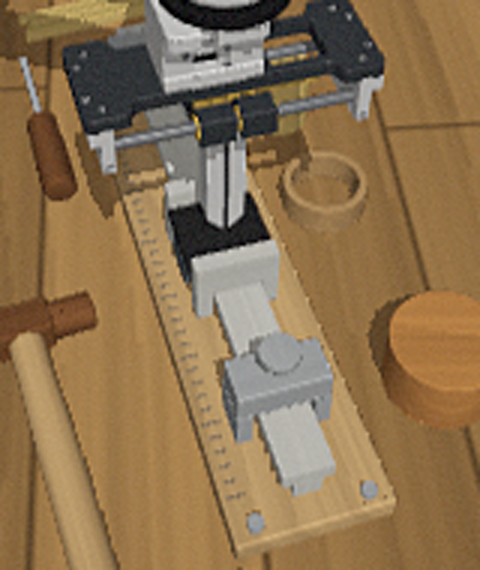

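The fingertips are centred over the key, between the cheeks (crop ≈(225,225)). Next I press gradually.

Request:
carry_out:
  increments:
    - [255,[0,0,6],0]
    - [255,[0,0,3],0]
    - [255,[0,0,2],0]
    - [255,[0,0,1],0]
    - [255,[0,0,1],0]
    - [255,[0,0,0],0]

```text
time: 4.4
tool_pos: [0.5333, -0.082, 0.073]
ee_rot: [3.141, 0.001, 1.779]
wrist_force: [-2.7, 1.4, 7.0]
width: 0.0006
finger_force: 3.5
```

Request:
carry_out:
  increments:
    - [255,[0,0,1],0]
    - [255,[0,0,1],0]
    - [255,[0,0,1],0]
    - [255,[0,0,0],0]
    - [255,[0,0,0],0]

```text
time: 4.9
tool_pos: [0.5333, -0.082, 0.0704]
ee_rot: [3.14, 0.001, 1.779]
wrist_force: [-3.6, 0.6, 7.6]
width: 0.0004
finger_force: 3.8
```

Request:
carry_out:
  increments:
    - [255,[0,0,1],0]
    - [255,[0,0,0],0]
    - [255,[0,0,0],0]

```text
time: 5.2
tool_pos: [0.5334, -0.0823, 0.0702]
ee_rot: [3.14, 0.002, 1.779]
wrist_force: [-4.1, -1.2, 10.4]
width: 0.0001
finger_force: 5.1
```

Request:
carry_out:
  increments:
    - [255,[-1,0,0],0]
    - [255,[-2,0,0],0]
    - [255,[-3,0,0],0]
    - [255,[-3,0,0],0]
    - [255,[-3,0,0],0]
    - [255,[-3,0,0],0]
    - [255,[-3,0,0],0]
    - [255,[-2,0,0],0]

```text
time: 6.0
tool_pos: [0.5376, -0.1021, 0.0702]
ee_rot: [3.14, 0.002, 1.779]
wrist_force: [-3.8, 0.6, 9.8]
width: 0.0006
finger_force: 5.1
```

```bash
python3 - <<'E'
from h import *
import cv2
im=robot.snapshot("side")[165:355,240:400]
cv2.imwrite("pics/s3.png",cv2.resize(im,None,fx=3,fy=3,interpolation=cv2.INTER_CUBIC))
print(robot.get_obs()["wrist_force"],robot.get_obs()["tool_pos"])
E
```

```text
[-3.99177535 -0.85640787 10.15737021] [ 0.53763689 -0.10239256  0.07015736]
```

View pics/s3.png

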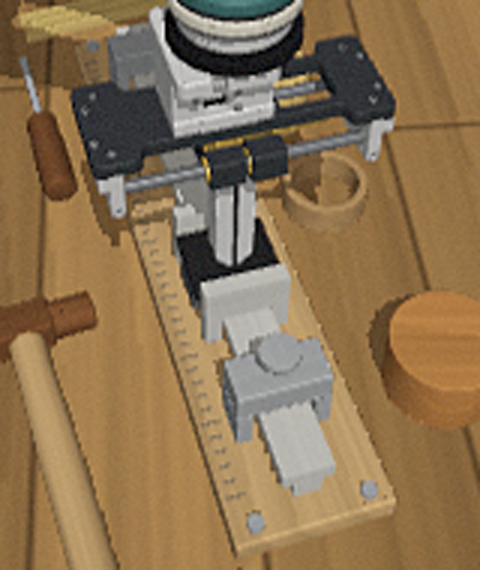

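The slider is following the fingers: its front cheek moved from crop y≈250 to ≈285. I'll continue.

Request:
carry_out:
  increments:
    - [255,[-3,0,0],0]
    - [255,[-4,0,0],0]
    - [255,[-4,0,0],0]
    - [255,[-4,0,0],0]
    - [255,[-4,0,0],0]
    - [255,[-4,0,0],0]
    - [255,[-4,0,0],0]
    - [255,[-3,0,0],0]

```text
time: 6.85
tool_pos: [0.5438, -0.1315, 0.0702]
ee_rot: [3.14, 0.002, 1.779]
wrist_force: [-3.3, 1.3, 9.9]
width: 0.0009
finger_force: 4.9
```

Request:
carry_out:
  increments:
    - [255,[-2,0,0],0]
    - [255,[-2,0,0],0]
    - [255,[-2,0,0],0]
    - [255,[-2,0,0],0]
    - [255,[-1,0,0],0]
    - [255,[0,0,0],0]

```text
time: 7.45
tool_pos: [0.5457, -0.1404, 0.0702]
ee_rot: [3.14, 0.002, 1.779]
wrist_force: [-4.2, 0.7, 9.2]
width: 0.0006
finger_force: 4.7
```

Request:
carry_out:
  increments:
    - [255,[-2,0,0],0]
    - [255,[-1,0,0],0]
    - [255,[-1,0,0],0]
    - [255,[-1,0,0],0]
    - [255,[0,0,0],0]

```text
time: 7.95
tool_pos: [0.5465, -0.1442, 0.0702]
ee_rot: [3.14, 0.0, 1.779]
wrist_force: [-3.3, 2.6, 11.4]
width: 0.0006
finger_force: 5.2
```

```bash
python3 - <<'E'
from h import *
import cv2
im=robot.snapshot("side")[225:325,270:370]
cv2.imwrite("pics/s4.png",cv2.resize(im,None,fx=5.5,fy=5.5,interpolation=cv2.INTER_CUBIC))
print(robot.get_obs()["wrist_force"],robot.get_obs()["tool_pos"])
E
```

```text
[-3.71931021  2.02110915 10.81904102] [ 0.54653222 -0.14421673  0.07019078]
```

View pics/s4.png

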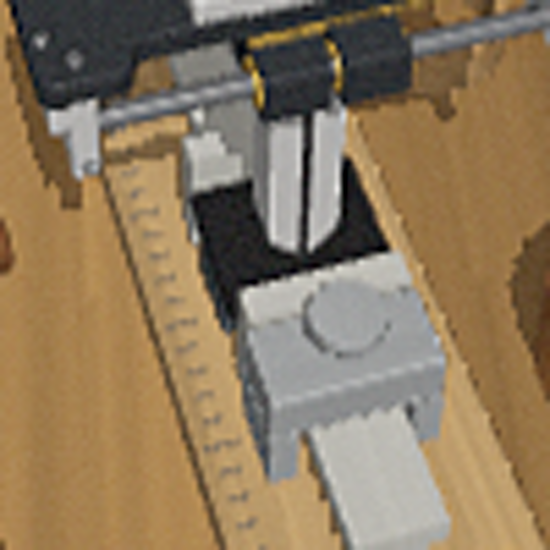

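The cheek appears almost flush with the stop (boundary ≈(340,300) in the crop). I'll push gently and watch the force for confirmation.

Request:
carry_out:
  increments:
    - [255,[-1,0,0],0]
    - [255,[-1,0,0],0]
    - [255,[0,0,0],0]
    - [255,[0,0,0],0]

```text
time: 8.4
tool_pos: [0.5465, -0.1444, 0.0701]
ee_rot: [3.14, -0.003, 1.78]
wrist_force: [-6.0, 6.2, 11.5]
width: 0.0003
finger_force: 6.0
```

Request:
carry_out:
  increments:
    - [255,[-1,0,0],0]
    - [255,[-1,0,0],0]
    - [255,[0,0,0],0]
    - [255,[0,0,0],0]

```text
time: 8.8
tool_pos: [0.5468, -0.1449, 0.0701]
ee_rot: [3.14, -0.006, 1.78]
wrist_force: [-5.5, 9.2, 12.8]
width: 0.0003
finger_force: 6.5
```

The TCP is stalled while the rail force rises to 9 N, so the slider is against the stop. I'll relieve most of the preload and lift straight up.

Request:
carry_out:
  increments:
    - [255,[1,0,0],0]
    - [255,[1,0,0],0]
    - [255,[0,0,0],0]
    - [255,[0,0,-2],0]
    - [255,[0,0,-2],0]
    - [255,[0,0,-3],0]
    - [255,[0,0,-5],0]
    - [255,[0,0,-10],0]

```text
time: 9.6
tool_pos: [0.5459, -0.1464, 0.0888]
ee_rot: [-3.14, -0.001, 1.779]
wrist_force: [0.3, -0.6, 0.6]
width: 0.0004
finger_force: 0.0
```

Request:
carry_out:
  increments:
    - [255,[0,0,-30],0]
    - [255,[0,0,-40],0]
    - [255,[0,0,-40],0]
    - [255,[40,0,0],0]
    - [255,[40,0,0],0]
    - [255,[40,0,0],0]
    - [255,[40,0,0],0]
    - [255,[0,0,0],0]

```text
time: 10.4
tool_pos: [0.5127, 0.0138, 0.2004]
ee_rot: [3.14, -0.001, 1.784]
wrist_force: [-0.5, -1.7, -0.2]
width: 0.0004
finger_force: 0.0
```

```bash
python3 - <<'E'
from h import *
import cv2
im=robot.snapshot("side")[225:325,270:370]
cv2.imwrite("pics/s5.png",cv2.resize(im,None,fx=5.5,fy=5.5,interpolation=cv2.INTER_CUBIC))
print(robot.get_obs()["wrist_force"],robot.get_obs()["tool_pos"])
E
```

```text
[ 0.09263137 -0.86714025  0.98635849] [0.51328989 0.01172978 0.20025085]
```

View pics/s5.png

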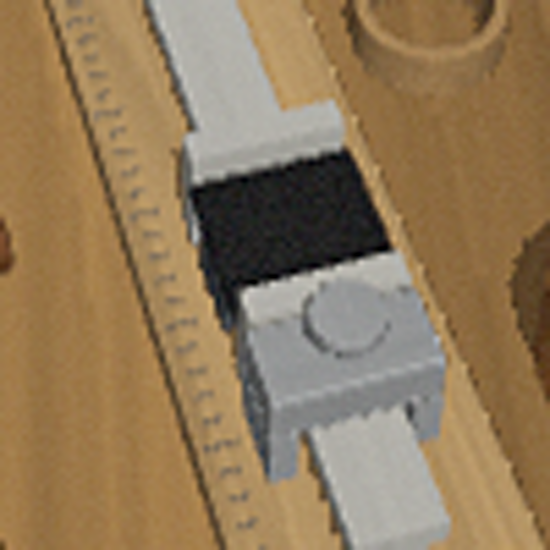

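The slider sits against the marked stop with no visible gap (boundary ≈(330,305)), the key is up and the arm is clear. Handing in.

```bash
python3 -c "
from bench import robot
print(robot.close_job())"
```

```text
the job is handed in; nothing more can be done
None
```

I pressed the key, pushed the slider about 64 mm until it stalled against the marked stop, let the key spring up, moved the arm clear and handed the job in; the hand-in returned no verdict.

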